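# Set the weld current to the third click

## Robot

A 6-joint arm with a two-finger parallel gripper is mounted at the origin on the work surface. World frame = base frame: x ahead of the robot, y to its left, z up, the work surface at z = 0. Lengths are in m, angles in rad, forces in N, time in s.
With the tool pointing down it reaches from about 0.35 to 0.85 m from the base axis. Payload 8.1 kg.
Tool frame: the origin (TCP) lies at the very end of the fingers, on their centre line; the grasp point (between the pads) lies 19 mm behind it; z points along the fingers, y is the direction in which the jaws open and shut (so a half turn about z gives the same grasp; the last joint's range is limited). The gripper opens to 93 mm and grips with 3 to 60 N. Pads are 15 mm wide; open, the fingers measure 128 mm over their backs; the gripper's body (75 mm by 188 mm) begins 65 mm behind the grasp point.
Start: joints at [-0.085, 0.13, 1.488, -0, 1.523, -0.085], TCP at [0.6, 0, 0.219] pointing down, gripper open.
Joint ranges: [-2.96, 2.96], [-0.89, 2.26], [0.02, 2.5], [-1.34, 4.48], [0, 2.73], [-2.66, 2.66]. Speed limits (rad/s): [2.39, 2.39, 2.79, 3.14, 3.14, 3.14].

## Interface

Orientations are given as a rotation vector (axis times angle).
In Python, from plant import * gives the robot as it stands.
- The arm moves only by the tool apply_moves, never from a script. Its argument "commands" is one flat list of numbers, 7 for each row, row after row: the shift along the world's x, y, z in cm, then the turn, a rotation vector about the world's x, y, z in rad, then the finger opening in cm, from 0 to 9.3. A call has 1 to 8 rows; each row shifts and turns the pose as measured when the row begins; what a row does not reach is not made up. A row lasts 1/8 s, in which the tool goes at most 62.5 mm and 10.7 degrees, less where a joint would pass 70% of its speed; a pose out of reach is approached as far as the arm can. A call with a gripper value outside its range is refused whole. The fingers move at their own pace and stop on an object; "squeeze" is the grip in N (left out, the last holds). Time passes only in rows, so rows that do not move let the fingers close. It gives the time, the measured TCP pose, the force and the opening at its end, in the units of the state.
- read_state(): the state, without advancing time (a new reading comes with each control period).
- read_camera(name): name is "scene" or "side" or "wrist"; returns (picture, depth): 420x560x3 uint8, blue, green, red; 420x560 float32, m along the optical axis (not along the pixel's ray), 0 where there is no reading.
- camera_model(name): a dict with "intrinsics" (3x3 intrinsics, pixels), "R" (3x3) and "t" (3): a world point X has camera coordinates R X + t. Camera axes: x right, y down, z forward; pixel columns grow to the right and rows downward; lengths in m; the calibration is good to about 2 mm. A picture is of the moment at which its call begins: read the wrist's pose just before it. camera_model takes no time and is no camera call; for the wrist camera it gives the pose at the moment of the call.
- close_job(): hands the job in, once; it reports no verdict.
Trained networks look in the newest picture that a camera, given by its name, has taken for a name from the list of things; names that differ only in an ending like _2 or _b are one class to them, and where a whole thing is asked for, a point or a joint stands for the part that bears it (a point fixed in the world has none). Each returns a list of dicts, best first, with "conf" (0 to 1); they miss things now and then, are a little off and sometimes report something else, mostly with a low value. They report only what shows in the picture. A call takes as long as a camera call. They do not tell look-alikes from the thing itself.
- find_in(query, camera): "point" ([x, y, z] in m, in the coordinates of the camera as it stood for that picture, good to about 4 mm: the middle of the surface that is visible of it).
- cut_out(query, camera): "mask" (420x560 bool, what is visible of it).
- spot_point(query, camera): "point" ([x, y, z] in m, in the coordinates of the camera as it stood for that picture, good to about 4 mm: a listed point, or the origin of a listed thing).
The state is a dict: "t": time; "q": joint angles; "dq": joint speeds; "joint_torque": joint torques, N m; "tool_pos": TCP position; "orientation": TCP orientation; "force": force on the tool from outside, world axes, zero at the start; "wrist_torque": the same for the moment, N m; "opening": finger opening in m.
Only numpy, scipy, OpenCV 4.12 (cv2) and the standard library are available. Lean on these libraries where they do the work, as an engineer would, in place of code of your own. Each camera call takes 0.05 s, during which the arm holds its last target. There are 200 camera calls.

## Task

Set the weld current on the blue control box for the next job: with a fingertip, push the red lever along its slot away from the red 'off' bar, feeling the clicks, and stop when it sits in the third click, without ever running on into the fourth. Then press the green button all the way down to switch the current in, and let go of it. Only push the lever gently, do not pinch it, and leave the angle-iron offcut, the disc and the tin where they lie.

Things in the scene. Friction and masses are not known exactly. Their poses are not given: they have to be found in the camera images.
- console: blue weld-current control box, grey top panel, fixed, 170 (x) x 240 (y) x 55 mm high; origin at the centre of its underside, z up. The lever's slot runs along its y at x = +30 mm on the panel. A red bar marks the plain off stretch at the slot's -y end, a white tick each of five notches. Only the lever and the green button stand out of the panel.
- lever: red paddle in the slot, 34 (x) x 14 (y) x 32 mm, 2 to 34 mm above the panel; origin under its middle at the panel's top (55 mm above the bench), axes as the console's. Slides only along console y, origin from -60 mm (off end) to +60 mm. Starts at -60 to -50 mm. It rests in notches at y = -26 (first click), -6, +14 (third), +34 and +54 mm; crests at -36, -16, +4, +24, +44 mm.
- lever_top (a point): centre of the paddle's top face, 34 mm above the panel (89 mm above the bench). Feel: 0.5 N friction in the off stretch; push is highest, about 4 N, as it leaves a notch (before the first crest: from y = -46 mm), falling to the crest; 1 to 2 mm past a crest it snaps by itself into the next notch, up to 10 mm ahead of the finger. Let go under 8 mm from a notch, it returns there.
- ready_top (a point): centre of the top face of the green button: 28 mm across, in a black collar 44 mm across and 12 mm high, on the panel at console x = -45, y = +75 mm; the face stands 22 mm above the panel (77 mm above the bench), 10 mm above the collar
- ready (a joint): travel of the green button: 0 = up, 0.006 m = fully down; a spring needs 1.5 N to start and 5 N to reach the bottom, and returns it when let go
- angle_iron: loose offcut of dark steel angle, 100 x 40 x 40 mm, lying on the bench; origin at the centre of its underside. Leave it.
- disc: loose copper-coloured fibre disc, 115 mm across, 6 mm thick, 22 mm hole, lying flat on the bench; origin at the centre of its underside. Leave it.
- gel_tin: loose tin with orange band, 72 mm across, 75 mm high, upright on the bench; origin at the centre of its underside. Leave it.
Not all that is in view belongs to the job. There is more than one size of the angle_iron; the job needs the smallest.

How it is judged:
On the way, in this order (a step that is already met when the one before it is completed fails the run):
1. the red lever sits in the third notch (y of lever in the frame of console between 0.009 and 0.019 m), for 0.3 s.
2. the green button is pressed fully down with the lever in the third notch (all of step 1 and value of joint ready above 0.005 m), for 0.1 s.
At the end, for the whole second after the job is handed in: the lever rests within 4 mm of the third notch, the green button is up again (less than 1.5 mm down) and everything is at rest (y of lever in the frame of console between 0.01 and 0.018 m and value of joint ready below 0.0015 m and linear speed of lever below 0.01 m/s and linear speed of each of angle_iron, disc, gel_tin below 0.02 m/s); the robot touches nothing.
It fails at once if the lever slips on over the fourth crest (y of lever in the frame of console above 0.026 m).
It fails at once if the lever is pinched or rammed (more than 28 N from the fingers) (contact force between the fingers and lever above 28 N).
It fails at once if the angle iron is moved more than 15 mm or lifted (distance of angle_iron from where it was at the start of the episode above 0.015 m).
It fails at once if the disc is moved more than 15 mm or lifted (distance of disc from where it was at the start of the episode above 0.015 m).
It fails at once if the gel tin is moved more than 15 mm or lifted (distance of gel_tin from where it was at the start of the episode above 0.015 m).
It also fails if it takes over 70 s, if anything falls off the work surface, if the arm or the gripper's body presses on something with over 40 N, if the wrist force passes 120 N, or if a joint passes its speed limit or range.

## Working session

There is one attempt and no reset: what is moved stays moved. The work goes in short steps, Python scripts to look and compute and a tool call to move; the robot and the scene stay as the last step left them, time stands still between calls to the robot, and variables do not carry over. Pictures are saved under pics/ and viewed, about 8 in all and at most 12, crops included, and the job is handed in when it is done.

Besides the shell and the picture viewer there is one more tool, called after "Request:" by a JSON object that holds its "name" and its "arguments", one argument or row to a line. apply_moves: Moves the arm, as the interface text tells. Its arguments: {"type":"object","properties":{"commands":{"type":"array"},"squeeze":{"type":"number"}},"required":["commands"]}

```bash
mkdir -p pics; cat > h.py <<'E'
from plant import *
import numpy as np, cv2
def w(p,m): return m["R"].T@(np.array(p)-m["t"])
def px(P,m):
    c=m["R"]@np.array(P)+m["t"]; u=m["intrinsics"]@c; return u[:2]/u[2]
def cloud(d,m):
    K=m["intrinsics"]; v,u=np.mgrid[:d.shape[0],:d.shape[1]]
    c=np.stack([(u-K[0,2])/K[0,0]*d,(v-K[1,2])/K[1,1]*d,d],-1); return (c-m["t"])@m["R"]
E
python3 - <<'E'
from h import *
for cam in ["scene","side"]:
    m=camera_model(cam); im,d=read_camera(cam); cv2.imwrite(f"pics/{cam}0.png",im)
    np.savez(f"{cam}0.npz",im=im,d=d)
    print(cam,"pos",-m["R"].T@m["t"])
    for q in ["console","lever_top","ready_top","lever","angle_iron","gel_tin","disc"]:
        for r in spot_point(q,cam)[:2]: print(q,round(r["conf"],2),w(r["point"],m).round(3),px(w(r["point"],m),m).round())
print(read_state())
E
```

```text
scene pos [0.98824381 0.20148117 0.89517757]
console 0.87 [0.525 0.045 0.003] [289. 235.]
lever_top 0.69 [ 0.515 -0.023  0.093] [262. 202.]
ready_top 0.68 [0.542 0.13  0.076] [324. 237.]
ready_top 0.54 [ 0.527  0.041 -0.002] [287. 236.]
lever 0.74 [ 0.514 -0.021  0.055] [263. 211.]
angle_iron 0.7 [ 0.371 -0.152  0.001] [237. 163.]
angle_iron 0.64 [ 0.405 -0.326  0.002] [171. 154.]
gel_tin 0.82 [ 0.678  0.258 -0.002] [360. 330.]
disc 0.81 [ 0.698 -0.048 -0.001] [221. 288.]
side pos [ 0.25244673 -0.72224232  0.84905095]
console 0.63 [ 0.527  0.044 -0.001] [278. 223.]
lever_top 0.52 [0.542 0.128 0.076] [273. 179.]
lever_top 0.51 [ 0.522 -0.02   0.09 ] [285. 215.]
ready_top 0.56 [0.541 0.126 0.078] [273. 179.]
lever 0.52 [ 0.524 -0.016  0.06 ] [285. 223.]
angle_iron 0.87 [ 0.379 -0.149 -0.002] [243. 298.]
angle_iron 0.87 [ 0.413 -0.328 -0.   ] [285. 365.]
gel_tin 0.74 [ 0.68  0.26 -0.  ] [303. 161.]
disc 0.94 [ 0.703 -0.053 -0.003] [356. 234.]
{'t': 0.8, 'q': array([-8.54100589e-02,  1.30384561e-01,  1.48818318e+00,  2.06620357e-05,
        1.52298001e+00, -8.53698237e-02]), 'dq': array([ 0.00107126, -0.00038584, -0.00049403, -0.00131139,  0.00078124,
        0.0003854 ]), 'joint_torque': array([-2.73774949e-04, -5.59700310e+01, -4.92029715e+01,  7.66351749e-02,
        2.24853214e-02, -4.15040904e-05]), 'tool_pos': array([6.00021825e-01, 2.22569364e-05, 2.18653699e-01]), 'orientation': array([2.22147237e+00, 2.22138080e+00, 7.02377214e-05]), 'force': array([-0.37981851, -0.64441833, -0.26367738]), 'wrist_torque': array([0.01960476, 0.00993688, 0.02591542]), 'opening': 0.09304016434096252}
```

View pics/scene0.png

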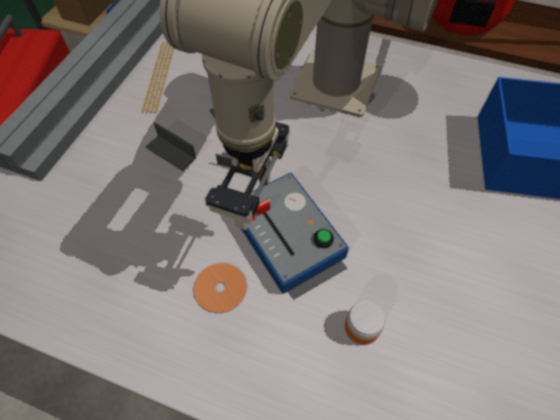

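View pics/side0.png

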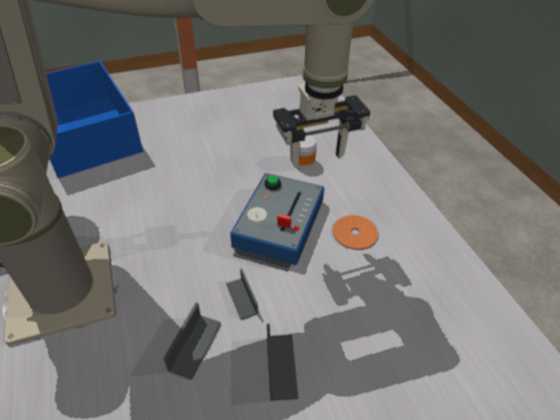

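The lever is at about (262,207) in the scene view and (285,221) in the side view, and the green button is at (324,237) and (273,182). Next I'll fit the panel rectangle to get the yaw.

```bash
python3 - <<'E'
from h import *
for cam in ["scene","side"]:
    z=np.load(f"{cam}0.npz"); m=camera_model(cam); P=cloud(z["d"],m); im=z["im"].astype(int)
    near=(np.hypot(P[...,0]-.526,P[...,1]-.045)<.17)
    s=near&(abs(P[...,2]-.055)<.006)
    s=cv2.morphologyEx(s.astype(np.uint8),cv2.MORPH_OPEN,np.ones((3,3)))>0
    xy=P[s][:,:2]; print(cam,cv2.minAreaRect((xy*1000).astype(np.float32)),np.median(P[s][:,2]))
    b,g,r=im[...,0],im[...,1],im[...,2]
    red=near&(r>130)&(g<60)&(b<70)&(P[...,2]>.062); gr=near&(g>100)&(r<80)&(P[...,2]>.065)
    bar=near&(r>130)&(g<70)&(abs(P[...,2]-.055)<.005)
    for n,k in [("red",red),("green",gr),("bar",bar)]:
        if k.sum(): print(n,k.sum(),P[k].mean(0).round(4),P[k].max(0).round(3))
    t=red&(P[...,2]>.084)
    if t.sum(): print("top",t.sum(),P[t].mean(0).round(4))
E
```

```text
scene ((528.1909790039062, 42.39552307128906), (238.389404296875, 170.61764526367188), 52.31968688964844) 0.055917553902742695
red 28 [ 0.5241 -0.0147  0.0969] [0.653 0.036 0.309]
green 113 [0.5374 0.1276 0.077 ] [0.551 0.141 0.081]
bar 5 [ 0.5407 -0.0333  0.0572] [ 0.543 -0.032  0.059]
top 28 [ 0.5241 -0.0147  0.0969]
side ((528.8836669921875, 40.56986999511719), (243.3095703125, 168.2528839111328), 51.72276306152344) 0.05393709735303893
red 21 [ 0.5164 -0.0236  0.086 ] [ 0.529 -0.015  0.09 ]
green 57 [0.5398 0.1277 0.0753] [0.552 0.143 0.078]
bar 19 [ 0.5441 -0.0361  0.055 ] [ 0.549 -0.028  0.057]
top 18 [ 0.5165 -0.0237  0.0864]
```

Both cameras agree: centre (0.5285, 0.0415), console +y direction (0.616, 0.788), yaw -38°. The button and lever positions fit this. I'll move behind the lever with the fingers shut and the jaw axis along console x.

Request:
{"name": "apply_moves", "arguments": {
  "commands": [-2.5, -1.1, -1.2, 0, 0, -0.166, 0, -2.5, -1.1, -1.2, 0, 0, -0.166, 0, -2.5, -1.1, -1.2, 0, 0, -0.166, 0, -2.5, -1.1, -1.2, 0, 0, -0.166, 0, 0, 0, 0, 0, 0, 0, 0, 0, 0, 0, 0, 0, 0, 0, 0, 0, 0, 0, 0, 0, 0],
  "squeeze": 5
}}

```text
t: 1.68
tool_pos: [0.4995, -0.0445, 0.1711]
orientation: [2.831, 1.355, 0.004]
force: [0.4, 0.3, 0.2]
opening: 0.0279
```

```bash
cat >> h.py <<'E'
C=np.array([.5285,.0415]); a=np.deg2rad(52); Y=np.array([np.cos(a),np.sin(a)]); X=np.array([Y[1],-Y[0]])
def con(p): d=np.array(p)[:2]-C; return np.round([d@X*1000,d@Y*1000],1)
def st():
    s=read_state(); print("t",round(s["t"],2),"tcp",s["tool_pos"].round(4),"con",con(s["tool_pos"]),"rv",s["orientation"].round(3),"F",s["force"].round(2),"Fy",round(float(s["force"][:2]@Y),2),"op",round(s["opening"],4))
def lever(cam,save=None):
    m=camera_model(cam); im,d=read_camera(cam); P=cloud(d,m); i=im.astype(int); b,g,r=i[...,0],i[...,1],i[...,2]
    near=np.hypot(*(np.moveaxis(P[...,:2],-1,0)-C[:,None,None]))<.15
    k=near&(r>90)&(r>2.2*g)&(r>2.2*b)&(P[...,2]>.062)&(P[...,2]<.1)
    t=k&(P[...,2]>.083)
    for n,q in [("lev",k),("top",t)]:
        if q.sum(): 
            c=np.array([con(p) for p in P[q]]); print(cam,n,q.sum(),"mean",c.mean(0).round(1),"y%",np.percentile(c[:,1],[3,97]).round(1),"x%",np.percentile(c[:,0],[3,97]).round(1))
    if save: cv2.imwrite(f"pics/{save}.png",im)
E
python3 - <<'E'
from h import *
st()
for c in ["side","scene","wrist"]: lever(c,c+"1")
E
```

```text
t 1.68 tcp [ 0.4995 -0.0445  0.1711] con [ 30.1 -85.7] rv [2.831 1.355 0.004] F [0.43 0.34 0.2 ] Fy 0.53 op 0.0279
side lev 117 mean [ 31.8 -60.7] y% [-64.1 -56.3] x% [17.7 45.9]
side top 45 mean [ 31.9 -59.4] y% [-61.9 -55.8] x% [17.3 46.3]
scene lev 105 mean [ 30.9 -50.5] y% [-54.7 -48.2] x% [16.4 45.1]
scene top 52 mean [ 30.7 -51.3] y% [-54.9 -48.1] x% [16.  44.6]
wrist lev 709 mean [ 29.8 -52.9] y% [-60.4 -47.4] x% [15.1 44.7]
wrist top 648 mean [ 29.7 -53.4] y% [-60.6 -47.4] x% [15.1 44.7]
```

View pics/wrist1.png

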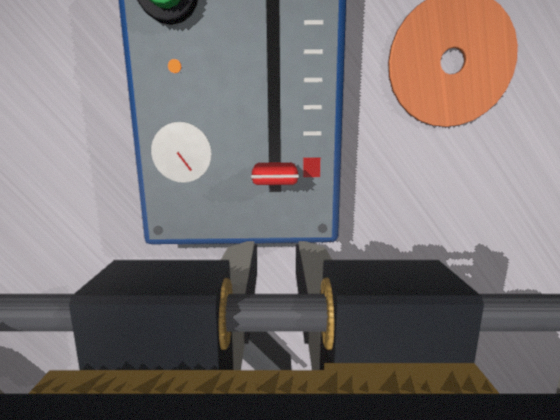

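The wrist view shows the lever at pixel (275,173), about y = -54 mm, on the slot line and beside the red bar. The five ticks are at rows 133 down to 22. I'll calibrate against the ticks and lower the tool.

```bash
python3 - <<'E'
from h import *
m=camera_model("wrist"); im,d=read_camera("wrist"); P=cloud(d,m)
k=np.zeros(d.shape,np.uint8); k[10:145,300:326]=(im[10:145,300:326].min(-1)>170)
n,l,s,c=cv2.connectedComponentsWithStats(k)
for j in range(1,n):
    if s[j,4]>15: print(s[j,4],c[j].round(),con(P[l==j].mean(0)))
E
```

```text
75 [313.  22.] [60.  54.3]
83 [313.  51.] [60.3 34.3]
81 [313.  79.] [59.9 14.3]
71 [312. 106.] [60.  -5.8]
68 [312. 132.] [ 59.9 -25.6]
```

Request:
{"name": "apply_moves", "arguments": {
  "commands": [0, 0, -4.8, 0, 0, 0, 0, 0, 0, -4.8, 0, 0, 0, 0, 0, 0, 0, 0, 0, 0, 0]
}}

```text
t: 2.25
tool_pos: [0.5007, -0.0443, 0.0744]
orientation: [2.829, 1.355, 0.008]
force: [-0.6, 0.5, -0.5]
opening: 0.0006
```

```bash
python3 - <<'E'
from h import *
st(); lever("wrist","wrist2")
E
```

```text
t 2.25 tcp [ 0.5007 -0.0443  0.0744] con [ 31.  -84.7] rv [2.829 1.355 0.008] F [-0.62  0.47 -0.52] Fy -0.01 op 0.0006
wrist lev 2063 mean [ 29.9 -52.2] y% [-60.3 -47.5] x% [15.3 44.6]
wrist top 1689 mean [ 29.9 -53.2] y% [-60.5 -47.6] x% [15.2 44.7]
```

View pics/wrist2.png

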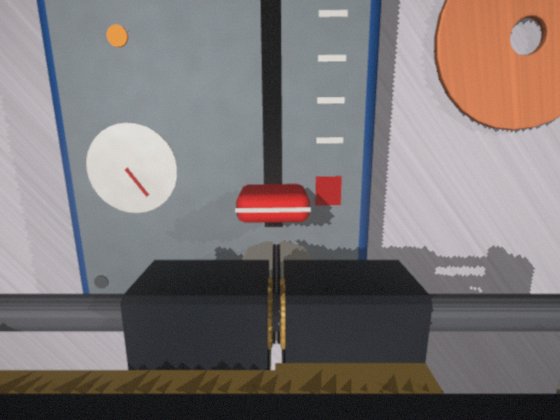

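The calibration is good to about 0.3 mm. The lever top is at (273,204) with y = -54, and the shut fingertips are just behind it at (273,250). I'll push in small steps.

Request:
{"name": "apply_moves", "arguments": {
  "commands": [0.3, 0.47, 0, 0, 0, 0, 0, 0.3, 0.47, 0, 0, 0, 0, 0, 0.25, 0.31, 0, 0, 0, 0, 0, 0.25, 0.31, 0, 0, 0, 0, 0, 0.25, 0.31, 0, 0, 0, 0, 0, 0, 0, 0, 0, 0, 0, 0]
}}

```text
t: 3.05
tool_pos: [0.5212, -0.0256, 0.0837]
orientation: [2.822, 1.352, 0.023]
force: [-1.0, -0.3, -0.2]
opening: 0.0002
```

```bash
python3 - <<'E'
from h import *
st(); lever("wrist")
E
```

```text
t 3.05 tcp [ 0.5212 -0.0256  0.0837] con [ 35.5 -57.4] rv [2.822 1.352 0.023] F [-1.02 -0.26 -0.18] Fy -0.83 op 0.0002
wrist lev 1897 mean [ 30.2 -37.4] y% [-45.7 -33.2] x% [15.5 44.7]
wrist top 1455 mean [ 30.2 -38.6] y% [-45.9 -33.4] x% [15.4 44.7]
```

The push works: the lever is at about -39.5. The tool drifted up 9 mm and 5 mm sideways, so I'll back off a little and correct that.

Request:
{"name": "apply_moves", "arguments": {
  "commands": [-0.65, 0.0, -0.5, 0, 0, 0, 0, 0, 0, -0.7, 0, 0, 0, 0, 0, 0, 0, 0, 0, 0, 0]
}}

```text
t: 3.48
tool_pos: [0.5141, -0.0262, 0.0711]
orientation: [2.821, 1.351, 0.023]
force: [-0.9, -0.7, -1.0]
opening: 0.0006
```

```bash
python3 - <<'E'
from h import *
st(); lever("wrist")
E
```

```text
t 3.48 tcp [ 0.5141 -0.0262  0.0711] con [ 30.3 -62.2] rv [2.821 1.351 0.023] F [-0.88 -0.7  -1.03] Fy -1.09 op 0.0006
wrist lev 2277 mean [ 29.9 -42.1] y% [-50.6 -38. ] x% [15.1 44.5]
wrist top 1708 mean [ 30.  -43.4] y% [-50.8 -38.2] x% [15.1 44.6]
```

Request:
{"name": "apply_moves", "arguments": {
  "commands": [0.2, 0.24, 0, 0, 0, 0, 0, 0.2, 0.24, 0, 0, 0, 0, 0, 0.2, 0.24, 0, 0, 0, 0, 0]
}}

```text
t: 3.9
tool_pos: [0.5202, -0.0184, 0.0713]
orientation: [2.822, 1.351, 0.022]
force: [-0.7, -0.0, -0.2]
opening: 0.0005
```

```bash
python3 - <<'E'
from h import *
st(); lever("wrist")
E
```

```text
t 3.9 tcp [ 0.5202 -0.0184  0.0713] con [ 30.4 -52.3] rv [2.822 1.351 0.022] F [-0.71 -0.01 -0.22] Fy -0.44 op 0.0005
wrist lev 2272 mean [ 29.9 -32.2] y% [-40.7 -28.1] x% [15.2 44.6]
wrist top 1715 mean [ 30.  -33.5] y% [-40.8 -28.3] x% [15.2 44.7]
```

Tracking is clean now. One more 2 mm step to pass the first crest.

Request:
{"name": "apply_moves", "arguments": {
  "commands": [0.12, 0.16, 0, 0, 0, 0, 0, 0, 0, 0, 0, 0, 0, 0]
}}

```text
t: 4.2
tool_pos: [0.5227, -0.0158, 0.0717]
orientation: [2.821, 1.352, 0.026]
force: [0.5, 1.1, -0.7]
opening: 0.0005
```

```bash
python3 - <<'E'
from h import *
st(); lever("wrist")
E
```

```text
t 4.2 tcp [ 0.5227 -0.0158  0.0717] con [ 30.7 -48.8] rv [2.821 1.352 0.026] F [ 0.48  1.13 -0.74] Fy 1.19 op 0.0005
wrist lev 2181 mean [ 29.8 -22.7] y% [-31.  -18.4] x% [15.3 44.5]
wrist top 1714 mean [ 29.9 -23.9] y% [-31.2 -18.5] x% [15.2 44.8]
```

First click: the lever rests at -26, and my camera reading is about 1.2 mm high. The next crest should come at TCP y ≈ -32.6.

Request:
{"name": "apply_moves", "arguments": {
  "commands": [0.2, 0.28, 0, 0, 0, 0, 0, 0.2, 0.28, 0, 0, 0, 0, 0, 0.2, 0.28, 0, 0, 0, 0, 0, 0.18, 0.24, 0, 0, 0, 0, 0]
}}

```text
t: 4.75
tool_pos: [0.5307, -0.0054, 0.0718]
orientation: [2.821, 1.351, 0.024]
force: [-0.3, -1.8, 0.2]
opening: 0.0007
```

```bash
python3 - <<'E'
from h import *
st(); lever("wrist")
E
```

```text
t 4.75 tcp [ 0.5307 -0.0054  0.0718] con [ 30.6 -35.6] rv [2.821 1.351 0.024] F [-0.34 -1.76  0.24] Fy -1.6 op 0.0007
wrist lev 2250 mean [ 29.9 -15.5] y% [-24.  -11.4] x% [15.3 44.7]
wrist top 1682 mean [ 29.9 -16.7] y% [-24.1 -11.6] x% [15.2 44.9]
```

Request:
{"name": "apply_moves", "arguments": {
  "commands": [0.12, 0.16, 0, 0, 0, 0, 0, 0.12, 0.16, 0, 0, 0, 0, 0, 0, 0, 0, 0, 0, 0, 0]
}}

```text
t: 5.18
tool_pos: [0.5338, -0.001, 0.0718]
orientation: [2.821, 1.351, 0.026]
force: [0.4, -0.6, -0.1]
opening: 0.0009
```

```bash
python3 - <<'E'
from h import *
st(); lever("wrist")
E
```

```text
t 5.17 tcp [ 0.5338 -0.001   0.0718] con [ 30.3 -30.2] rv [2.821 1.351 0.026] F [ 0.36 -0.58 -0.13] Fy -0.24 op 0.0009
wrist lev 2190 mean [30.1 -5. ] y% [-13.3  -0.7] x% [15.3 44.7]
wrist top 1704 mean [30.1 -6.2] y% [-13.4  -0.9] x% [15.3 45. ]
```

Second click. Now the third crest, at TCP y ≈ -12.6.

Request:
{"name": "apply_moves", "arguments": {
  "commands": [0.22, 0.29, 0, 0, 0, 0, 0, 0.22, 0.29, 0, 0, 0, 0, 0, 0.2, 0.26, 0, 0, 0, 0, 0, 0.18, 0.24, 0, 0, 0, 0, 0]
}}

```text
t: 5.72
tool_pos: [0.542, 0.0098, 0.0718]
orientation: [2.821, 1.351, 0.024]
force: [-1.4, -2.9, 1.0]
opening: 0.0006
```

```bash
python3 - <<'E'
from h import *
st(); lever("wrist")
E
```

```text
t 5.72 tcp [0.542  0.0098 0.0718] con [ 30.1 -16.6] rv [2.821 1.351 0.024] F [-1.41 -2.89  0.97] Fy -3.14 op 0.0006
wrist lev 2242 mean [30.   3.4] y% [-5.1  7.5] x% [15.4 44.7]
wrist top 1687 mean [30.   2.2] y% [-5.2  7.4] x% [15.2 44.8]
```

Request:
{"name": "apply_moves", "arguments": {
  "commands": [0.15, 0.19, 0, 0, 0, 0, 0, 0.12, 0.16, 0, 0, 0, 0, 0, 0, 0, 0, 0, 0, 0, 0]
}}

```text
t: 6.15
tool_pos: [0.5455, 0.0144, 0.0718]
orientation: [2.822, 1.351, 0.026]
force: [-0.4, 0.4, 0.4]
opening: 0.0005
```

```bash
python3 - <<'E'
from h import *
st(); lever("wrist")
E
```

```text
t 6.15 tcp [0.5455 0.0144 0.0718] con [ 30.  -10.9] rv [2.822 1.351 0.026] F [-0.42  0.36  0.37] Fy 0.03 op 0.0005
wrist lev 2248 mean [30.   9.6] y% [ 1.2 13.7] x% [15.4 44.7]
wrist top 1692 mean [30.   8.4] y% [ 1.1 13.6] x% [15.3 44.9]
```

Request:
{"name": "apply_moves", "arguments": {
  "commands": [0, 0, 0, 0, 0, 0, 0]
}}

```text
t: 6.32
tool_pos: [0.5454, 0.0145, 0.0718]
orientation: [2.822, 1.351, 0.026]
force: [0.6, 0.9, 0.5]
opening: 0.0005
```

```bash
python3 - <<'E'
from h import *
st(); lever("wrist","wrist3")
E
```

```text
t 6.33 tcp [0.5454 0.0145 0.0718] con [ 30.  -10.9] rv [2.822 1.351 0.026] F [0.56 0.92 0.51] Fy 1.07 op 0.0005
wrist lev 2246 mean [30.   9.7] y% [ 1.2 13.8] x% [15.4 44.7]
wrist top 1685 mean [30.   8.5] y% [ 1.1 13.7] x% [15.2 44.8]
```

It sits at about +6, just past the crest and not yet snapped. I'll add 1 mm.

Request:
{"name": "apply_moves", "arguments": {
  "commands": [0.06, 0.08, 0, 0, 0, 0, 0, 0, 0, 0, 0, 0, 0, 0, 0, 0, 0, 0, 0, 0, 0]
}}

```text
t: 6.75
tool_pos: [0.5461, 0.0153, 0.0718]
orientation: [2.822, 1.351, 0.027]
force: [-0.1, -0.9, -0.6]
opening: 0.0005
```

```bash
python3 - <<'E'
from h import *
st(); lever("wrist")
E
```

```text
t 6.75 tcp [0.5461 0.0153 0.0718] con [30.  -9.8] rv [2.822 1.351 0.027] F [-0.12 -0.86 -0.59] Fy -0.76 op 0.0005
wrist lev 2157 mean [30.1 17.2] y% [ 9.  21.6] x% [15.5 44.7]
wrist top 1715 mean [30.2 16.1] y% [ 8.9 21.5] x% [15.3 45. ]
```

Third click: the reading is 15.2, less the 1.2 bias, so +14. I'll retreat, lift and go above the button at (0.539, 0.128).

Request:
{"name": "apply_moves", "arguments": {
  "commands": [-0.6, -0.8, 0, 0, 0, 0, 0, 0, 0, 3, 0, 0, 0, 0, 0, 0, 3, 0, 0, 0, 0, 0, 4, 0, 0, 0, 0, 0, 0, 4, 0, 0, 0, 0, 0, 0, 4, 0, 0, 0, 0, 0, 0, 0, 0, 0, 0, 0, 0]
}}

```text
t: 7.68
tool_pos: [0.5375, 0.1263, 0.1336]
orientation: [2.824, 1.346, 0.025]
force: [-0.4, -0.2, -0.5]
opening: 0.0002
```

```bash
python3 - <<'E'
from h import *
st(); lever("side"); lever("wrist")
E
```

```text
t 7.67 tcp [0.5375 0.1263 0.1336] con [-45.1  72.3] rv [2.824 1.346 0.025] F [-0.37 -0.23 -0.53] Fy -0.41 op 0.0002
side lev 114 mean [31.6  8.8] y% [ 5.7 13.6] x% [17.1 46.2]
side top 40 mean [31.6 10. ] y% [ 6.2 14.4] x% [16.8 45.1]
```

The side view also agrees with +14 once its start bias is removed. Now the button.

Request:
{"name": "apply_moves", "arguments": {
  "commands": [0.15, 0.2, -2.4, 0, 0, 0, 0, 0, 0, -2.4, 0, 0, 0, 0, 0, 0, -0.4, 0, 0, 0, 0, 0, 0, -0.4, 0, 0, 0, 0, 0, 0, -0.3, 0, 0, 0, 0, 0, 0, -0.2, 0, 0, 0, 0]
}}

```text
t: 8.52
tool_pos: [0.541, 0.1208, 0.0741]
orientation: [2.826, 1.335, 0.029]
force: [-2.5, 0.3, 3.9]
opening: 0.0004
```

```bash
python3 - <<'E'
from h import *
st()
E
```

```text
t 8.53 tcp [0.541  0.1208 0.0741] con [-39.   70.2] rv [2.826 1.335 0.029] F [-2.54  0.26  3.94] Fy -1.35 op 0.0004
```

Request:
{"name": "apply_moves", "arguments": {
  "commands": [0, 0.1, -0.25, 0, 0, 0, 0, 0, 0, -0.2, 0, 0, 0, 0, 0, 0, -0.1, 0, 0, 0, 0, 0, 0, -0.05, 0, 0, 0, 0]
}}

```text
t: 9.02
tool_pos: [0.5416, 0.1215, 0.0713]
orientation: [2.824, 1.335, 0.03]
force: [-5.4, -2.0, 6.0]
opening: 0.0004
```

```bash
python3 - <<'E'
from h import *
st()
E
```

```text
t 9.03 tcp [0.5416 0.1215 0.0713] con [-38.9  71.1] rv [2.824 1.335 0.03 ] F [-5.37 -1.97  6.03] Fy -4.86 op 0.0004
```

Request:
{"name": "apply_moves", "arguments": {
  "commands": [0, 0, -0.2, 0, 0, 0, 0, 0, 0, -0.2, 0, 0, 0, 0, 0, 0, -0.2, 0, 0, 0, 0]
}}

```text
t: 9.4
tool_pos: [0.5418, 0.1215, 0.071]
orientation: [2.823, 1.336, 0.029]
force: [-11.9, -3.1, 19.1]
opening: 0.0002
```

```bash
python3 - <<'E'
from h import *
st()
E
```

```text
t 9.4 tcp [0.5418 0.1215 0.071 ] con [-38.8  71.2] rv [2.823 1.336 0.029] F [-11.86  -3.09  19.11] Fy -9.74 op 0.0002
```

Bottomed hard: z stopped at 0.071 while the force rose to 19 N. I'll lift straight up and clear.

Request:
{"name": "apply_moves", "arguments": {
  "commands": [0, 0, 0, 0, 0, 0, 0, 0, 0, 1, 0, 0, 0, 0, 0, 0, 3, 0, 0, 0, 0, 0, 0, 4, 0, 0, 0, 0, -4, 0, 4, 0, 0, 0, 0, -4, -4, 2, 0, 0, 0, 0, -4, -4, 0, 0, 0, 0, 0, 0, 0, 0, 0, 0, 0, 0]
}}

```text
t: 10.4
tool_pos: [0.4192, 0.0412, 0.218]
orientation: [2.819, 1.34, 0.036]
force: [0.1, -0.3, 1.0]
opening: 0.0002
```

```bash
python3 - <<'E'
from h import *
st()
for c in ["wrist","side","scene"]:
    lever(c,c+"4"); m=camera_model(c)
    for q in ["gel_tin","disc","angle_iron"]:
        if c!="wrist": print(q,[w(r["point"],m).round(3) for r in spot_point(q,c)[:2]])
    im,d=read_camera(c); P=cloud(d,m); i=im.astype(int)
    k=(np.hypot(P[...,0]-.539,P[...,1]-.128)<.03)&(i[...,1]>90)&(i[...,2]<80)&(P[...,2]>.06)
    if k.sum(): print("green z",k.sum(),np.median(P[k],0).round(4))
a,b=[cv2.imread(f"pics/{c}4.png") for c in("wrist","side")]
cv2.imwrite("pics/both4.png",cv2.resize(np.hstack([a,b]),(800,300)))
E
```

```text
t 10.4 tcp [0.4192 0.0412 0.218 ] con [-86.  -67.5] rv [2.819 1.34  0.036] F [ 0.09 -0.26  1.01] Fy -0.15 op 0.0002
wrist lev 582 mean [25.8 14.3] y% [ 7.9 20.5] x% [12.4 43.4]
wrist top 515 mean [27.5 14.2] y% [ 7.8 20.5] x% [12.9 43.5]
green z 906 [0.5395 0.1288 0.078 ]
side lev 111 mean [31.2  8.6] y% [ 4.2 13.9] x% [17.1 45.6]
side top 39 mean [30.4 10.2] y% [ 5.  15.6] x% [16.6 44. ]
gel_tin [array([ 0.681,  0.263, -0.   ]), array([0.539, 0.132, 0.076])]
disc []
angle_iron [array([ 0.415, -0.329, -0.001]), array([ 0.378, -0.152, -0.001])]
green z 60 [0.5398 0.1277 0.0757]
scene lev 99 mean [31.2 18.1] y% [13.4 20.5] x% [17.1 45. ]
scene top 57 mean [31.1 17.3] y% [13.  20.5] x% [16.8 45. ]
gel_tin [array([0.675, 0.256, 0.   ])]
disc [array([ 0.695, -0.048, -0.002])]
angle_iron [array([ 0.252, -0.236,  0.005]), array([ 0.371, -0.152,  0.001])]
green z 116 [0.5378 0.1277 0.0774]
```

View pics/both4.png

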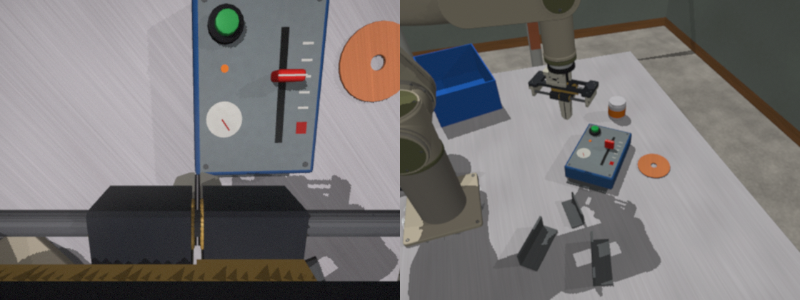

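The lever is level with the third tick at about (290,75), the button is up at z 0.077, nothing else has moved, and the robot is clear.

```bash
python3 -c "
from plant import *
print(close_job())"
```

```text
the job is handed in; nothing more can be done
None
```

The lever sits in the third click and the green button has been pressed fully down and let go. I handed the job in at about 10.5 s on the robot's clock; no verdict is reported.

- **Lever:** I pushed it from about -54 mm with the shut fingertips, through clicks one, two and three, and stopped at the third. The last wrist view reads y = 14.2 mm. Side and scene readings were about 10 and 17 mm, but each is off by about as much as it was at the start. The highest push I read was about 3 N, taken between moves, not continuously.
- **Button:** It stopped at 0.071 m, its full 6 mm of travel, with the upward force rising to 19 N. After release its face measured about 0.077 m again.
- **Loose things:** The tin, the disc and the angle iron at (0.37, -0.15) were found within 5 mm of where they started. Several angle irons lay on the bench; I did not work out which is the smallest and touched none.
- **Deviations:** The tool drifted about 9 mm up early in the push, which I corrected. It also landed about 7 mm off the button's centre, and the wrist saw about 12 N sideways during the press.

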